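Shift the bench gearbox into feed three

TASK

Put the small bench gearbox into feed three: its change lever stands in the short parking slot, so push the knob through the H-shaped gate and fully home into the slot whose tag carries three raised studs, without running it into any other tagged slot on the way. Only push it, gently and with the fingertips - do not squeeze the knob or pull it up - and leave the oil bottle, tin, loose keypad and hex key round it where they are.

Things in the scene. Friction and masses are not known exactly. Their poses are not given: they have to be found in the camera images.
- gearbox: grey gearbox bolted to the bench, foot 170 x 140 mm; origin at the centre of its underside, x = its far side (motor, reaching 175 mm out, its black terminal box 97 mm high), y = its left side (pulley, reaching 115 mm out), z up. Its flat top, 150 x 140 mm (x, y), is 100 mm above the bench; only the lever and the 2 mm tags with their studs stand above it. 'Near' is its -x side.
- gate (a point): middle of the gate on the gearbox top. Slots 14 mm wide guide the lever's 10 mm rod: a cross channel along the gearbox's y through this point joins four tagged slots, near and far, at y = +24 and -24 mm, and a parking slot, near side only, at y = 0. Slots end 31 mm from the channel's middle line (x); the channel ends 31 mm left and right. The lever's pivot is 80 mm below this point.
- lever_fore (a joint): tilt of the change lever, rad: 0 in the cross channel, + to the far side (+x of the gearbox); slots end at about +-0.33. Starts in the parking slot at -0.32 to -0.24. Within +-0.02 of 0 it can move sideways in the cross channel. No spring: friction, about 2 N at the knob, keeps it where it is left.
- lever_side (a joint): tilt of the change lever sideways, rad: 0 in line with the parking slot, + towards the gearbox's left (+y); about +-0.31 in line with the left or right tagged slots, where the channel ends at about +-0.33. In every slot it has +-0.025 of play. Same friction.
- knob_lift (a joint): how far the knob is pulled up along the lever, m: 0 at rest, held down by a spring of 12 N preload and 1500 N/m; the knob is not to be pulled up
- knob: black plastic knob on the lever, 35 mm across, 38 mm tall; origin at its centre, 145 mm along the lever from the pivot (165 mm above the bench with the lever upright), z along the lever. From the cross channel to a slot end, or from the middle to a channel end, the knob travels about 47 mm. 5 N moves it; it must not bear more than 40 N.
- tag_1: white tag, 24 x 44 x 2 mm (x, y, z), on the gearbox top, with one dark raised stud, 9 mm across; origin at the centre of its underside. It marks the slot on its corner of the gate: the tags lie 55 mm to the near or far side (x) and 44 mm to the left or right (y) of the gearbox's centre line; which tag is at which corner varies
- tag_2: white tag, 24 x 44 x 2 mm (x, y, z), on the gearbox top, with two dark raised studs in a row, each 9 mm across; origin at the centre of its underside. It marks the slot on its corner of the gate: the tags lie 55 mm to the near or far side (x) and 44 mm to the left or right (y) of the gearbox's centre line; which tag is at which corner varies
- tag_3: white tag, 24 x 44 x 2 mm (x, y, z), on the gearbox top, with three dark raised studs in a row, each 9 mm across; origin at the centre of its underside. It marks the slot on its corner of the gate: the tags lie 55 mm to the near or far side (x) and 44 mm to the left or right (y) of the gearbox's centre line; which tag is at which corner varies
- tag_4: white tag, 24 x 44 x 2 mm (x, y, z), on the gearbox top, with four dark raised studs in a row, each 9 mm across; origin at the centre of its underside. It marks the slot on its corner of the gate: the tags lie 55 mm to the near or far side (x) and 44 mm to the left or right (y) of the gearbox's centre line; which tag is at which corner varies
- oil_bottle: loose amber oil bottle, 38 mm across, 106 mm tall, standing behind the gearbox on the right; origin at the centre of its underside
- steel_tin: loose round tin, 69 mm across, 40 mm tall, beyond the oil bottle to the right; origin at the centre of its underside
- keypad_2: loose steel keypad, 78 x 62 x 18 mm, left of the gearbox; origin at the centre of its underside
- hex_key: loose hex key, 40 x 108 x 9 mm, lying in front of the gearbox on the left; origin at the centre of its underside

How it is judged:
By the outcome, as a careful person would: the job done as asked, in the order asked, and still so for the second after the job is handed in, with the robot touching nothing.
It also fails if it takes over 51 s, if anything falls off the work surface, if the arm or the gripper's body presses on something with over 40 N, if the wrist force passes 120 N, or if a joint passes its speed limit or range.

ROBOT

A 6-joint arm with a two-finger parallel gripper is mounted at the origin on a cart in front of the work surface, level with it; the furniture and walls round the work are solid. World frame = base frame: x ahead of the robot, y to its left, z up, the work surface at z = 0. Lengths are in mm, angles in degrees, forces in N, time in s.
With the tool pointing down it reaches from about 350 to 725 mm from the base axis. Payload 4.3 kg.
Tool frame: the origin (TCP) lies at the very end of the fingers, on their centre line; the grasp point (between the pads) lies 19 mm behind it; z points along the fingers, x is the direction in which the jaws open and shut, and the axes are right-handed (so a half turn about z gives the same grasp; the last joint's range is limited). The gripper opens to 85 mm and grips with 20 to 120 N. Pads are 22 mm wide; open, the fingers measure 114 mm over their backs; the gripper's body (76 mm by 85 mm) begins 54 mm behind the grasp point. The pads swing forward as they close: fully open they stand 13 mm farther back than shut.
Start: joints at [-6.32, 21.618, 4.641, 73.018, 0, 83.68], TCP at [575.04, 0.002, 196.329] pointing down, gripper open.
Joint ranges: [-156.06, 156.06], [-48.1, 94.91], [-58.44, 69.94], [-101.28, 121.22], [-78.64, 73.56], [-180, 180]. Speed limits (degrees/s): [147.25, 147.25, 180, 180, 180, 180].

INTERFACE

Orientations are given as [roll, pitch, yaw] about the fixed x, y, z axes, in that order (R = Rz(yaw) Ry(pitch) Rx(roll)).
In Python, from plant import observe, camera, camera_info, finish_job gives the robot as it stands.
- The arm moves only by the tool drive_tool, never from a script. Its argument "rows" is text: rows parted by semicolons, each of 7 numbers parted by spaces: the opening, from 0 (shut) to 1 (fully open), then the shift along the world's x, y, z in mm, then the turn, a rotation vector about the world's x, y, z in rad. A call has 1 to 8 rows; each row shifts and turns the pose as measured when the row begins; what a row does not reach is not made up. A row lasts 1/12 s, in which the tool goes at most 41.7 mm and 7.16 degrees, less where a joint would pass 70% of its speed; a pose out of reach is approached as far as the arm can. A call is refused whole if a number of a shift passes 41.7 or a number of a turn 0.125, either way. A call with a gripper value outside its range is refused whole. The fingers move at their own pace and stop on an object; "newtons" is the grip in N (left out, the last holds). Time passes only in rows, so rows that do not move let the fingers close. It gives the time, the measured TCP pose, the force and the opening at its end, in the units of the state.
- observe(): the state, without advancing time (a new reading comes with each control period).
- camera(name): name is "scene" or "side" or "wrist"; returns (picture, depth): 384x512x3 uint8, red, green, blue; 384x512 float32, mm along the optical axis (not along the pixel's ray), 0 where there is no reading.
- camera_info(name): a dict with "camera_matrix" (3x3 intrinsics, pixels), "position" and "attitude" of the camera in the world. Camera axes: x right, y down, z forward; pixel columns grow to the right and rows downward; lengths in mm; the calibration is good to about 2 mm. A picture is of the moment at which its call begins: read the wrist's pose just before it. camera_info takes no time and is no camera call; for the wrist camera it gives the pose at the moment of the call.
- finish_job(): hands the job in, once; it reports no verdict.
The state is a dict: "time_s": time; "q": joint angles; "dq": joint speeds; "joint_torque": joint torques, N m; "tool_pos": TCP position; "ee_rot": TCP orientation; "wrist_force": force on the tool from outside, world axes, zero at the start; "torque": the same for the moment, N m; "finger_gap": finger opening in mm.
Only numpy, scipy, OpenCV 4.12 (cv2) and the standard library are available. Lean on these libraries where they do the work, as an engineer would, in place of code of your own. Each camera call takes 0.05 s, during which the arm holds its last target. There are 200 camera calls.

## Working session

There is one attempt and no reset: what is moved stays moved. The work goes in short steps, Python scripts to look and compute and a tool call to move; the robot and the scene stay as the last step left them, time stands still between calls to the robot, and variables do not carry over. Pictures are saved under pics/ and viewed, about 8 in all and at most 12, crops included, and the job is handed in when it is done.

Besides the shell and the picture viewer there is one more tool, called after "Call:" as a command line: name --argument value ..., lists and objects as JSON in quotes. drive_tool: Moves the arm, as the interface text tells. Its arguments: {"type":"object","properties":{"rows":{"type":"string"},"newtons":{"type":"number"}},"required":["rows"]}

```bash
mkdir -p pics; cat > h.py <<'E'
from plant import observe,camera,camera_info
import numpy as np,cv2
def R(info):
    a=np.array(info["attitude"],float)
    if a.shape==(3,3): return a
    from scipy.spatial.transform import Rotation as Q
    return Q.from_euler('xyz',a,degrees=True).as_matrix() if a.size==3 else Q.from_quat(a).as_matrix()
def cloud(d,i):
    K=np.array(i["camera_matrix"]);v,u=np.mgrid[:d.shape[0],:d.shape[1]]
    p=np.stack([(u-K[0,2])/K[0,0]*d,(v-K[1,2])/K[1,1]*d,d],-1)
    return p@R(i).T+np.array(i["position"])
E
python3 - <<'E'
from h import *
ims=[]
for n in("scene","side","wrist"):
    i=camera_info(n);p,d=camera(n);np.savez(f"{n}0.npz",p=p,d=d,i=np.array(i,dtype=object));print(n,i)
    cv2.imwrite(f"pics/{n}0.png",cv2.cvtColor(p,cv2.COLOR_RGB2BGR))
print(observe())
E
```

```text
scene {'camera_matrix': array([[417.5602775 ,   0.        , 250.65303602],
       [  0.        , 417.5602775 , 197.63449215],
       [  0.        ,   0.        ,   1.        ]]), 'position': array([  -1.04408343, -288.6408236 ,  813.43524128]), 'attitude': array([-129.5055448 ,   -0.48362934,  -38.40669021])}
side {'camera_matrix': array([[421.48982139,   0.        , 256.7042041 ],
       [  0.        , 421.48982139, 193.00637727],
       [  0.        ,   0.        ,   1.        ]]), 'position': array([ 13.22526251, 616.91643131, 919.99061874]), 'attitude': array([-143.38139642,    0.17312369, -118.81263028])}
wrist {'camera_matrix': array([[333.75661789,   0.        , 255.87885439],
       [  0.        , 333.75661789, 190.956194  ],
       [  0.        ,   0.        ,   1.        ]]), 'position': array([573.81288882,  67.26332037, 372.97978115]), 'attitude': array([ 1.64675194e+02,  1.35910433e-01, -3.90067288e-04])}
{'time_s': 0.15, 'q': array([-6.32024132e+00,  2.16521297e+01,  4.58051580e+00,  7.30167563e+01,
        1.57458828e-04,  8.36778631e+01]), 'dq': array([-0.03121187, -0.07801732,  0.21845632,  0.095821  ,  0.06968936,
       -0.04568242]), 'joint_torque': array([ 1.00972400e-03, -4.64035428e+01,  2.70170492e+01,  1.39211598e-02,
       -6.30224304e-05,  7.89257683e-06]), 'tool_pos': array([5.74458201e+02, 6.18371900e-02, 1.95577053e+02]), 'ee_rot': array([-1.79990112e+02,  8.78154771e-02,  1.90299327e-03]), 'wrist_force': array([ 0.2424006 , -0.01471166,  0.67925132]), 'torque': array([-0.05073352, -0.03502567, -0.00575299]), 'finger_gap': 85.50414037011308}
```

View pics/scene0.png

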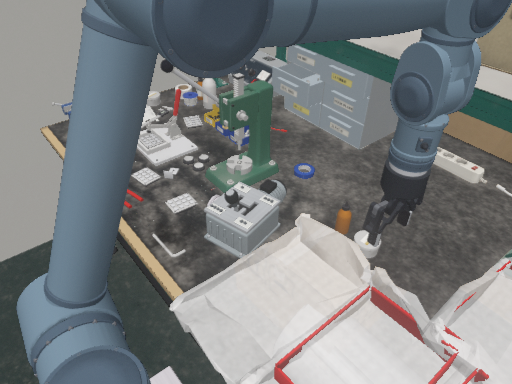

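View pics/wrist0.png

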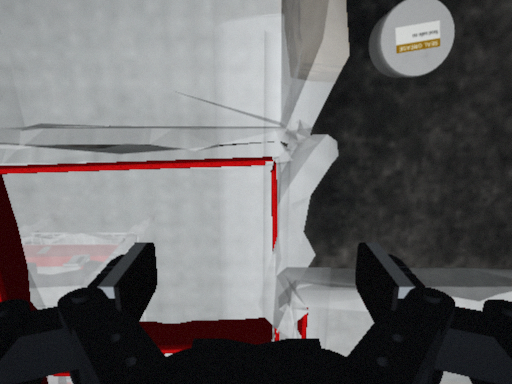

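The scene view shows the gearbox at about (243,215), with the knob near (232,197), the bottle at (344,220) and the tin at (368,243). The wrist view shows only the tray and the tin. Next I'll measure the gearbox top.

```bash
python3 - <<'E'
from h import *
out=[]
for n,b in(("scene",(195,175,295,255)),("side",None)):
    z=np.load(f"{n}0.npz",allow_pickle=True);p,d,i=z['p'],z['d'],z['i'].item()
    c=cloud(d,i)
    if n=="scene":
        x0,y0,x1,y1=b;m=np.zeros(d.shape,bool);m[y0:y1,x0:x1]=1
        t=m&(abs(c[...,2]-100)<5)&(d>0)
        lab=cv2.connectedComponentsWithStats(t.astype(np.uint8));k=1+np.argmax(lab[2][1:,4])
        P=c[lab[1]==k];print(len(P),np.median(P,0))
        r=cv2.minAreaRect(P[:,:2].astype(np.float32));print(r);ctr=np.array(r[0])
    else:
        near=(np.hypot(c[...,0]-ctr[0],c[...,1]-ctr[1])<130)&(d>0)
        t=near&(abs(c[...,2]-100)<5)
        P=c[t];print(len(P),cv2.minAreaRect(P[:,:2].astype(np.float32)) if len(P)>5 else 0)
        v,u=np.nonzero(near);x0,x1,y0,y1=u.min(),u.max(),v.min(),v.max();print(x0,y0,x1,y1)
    kn=(np.hypot(c[...,0]-ctr[0],c[...,1]-ctr[1])<75)&(d>0)&(c[...,2]>125)&(c[...,2]<200)
    print("knob pts",kn.sum(),c[kn].mean(0),c[kn].min(0),c[kn].max(0))
    s=min(390/(x1-x0),550/(y1-y0))
    out.append(cv2.resize(p[y0:y1,x0:x1],None,fx=s,fy=s,interpolation=cv2.INTER_CUBIC))
H=max(o.shape[0] for o in out)
out=[cv2.copyMakeBorder(o,0,H-o.shape[0],0,5,cv2.BORDER_CONSTANT) for o in out]
cv2.imwrite("pics/crop1.png",cv2.cvtColor(np.hstack(out),cv2.COLOR_RGB2BGR))
E
```

```text
1747 [501.21616471 365.58515447 101.34759969]
((505.41033935546875, 375.635986328125), (154.83616638183594, 142.89605712890625), 14.592092514038086)
knob pts 147 [457.59548881 355.44919788 159.94432596] [443.51971032 345.55569646 127.34271411] [478.0457284  375.50071617 178.98089314]
2840 ((530.262939453125, 384.2490234375), (205.31161499023438, 142.1098175048828), 14.825736045837402)
196 181 300 365
knob pts 161 [455.71777968 370.96451683 163.12539573] [442.17727555 350.20336107 126.01992316] [473.0701772  383.62174585 177.55818401]
```

View pics/crop1.png

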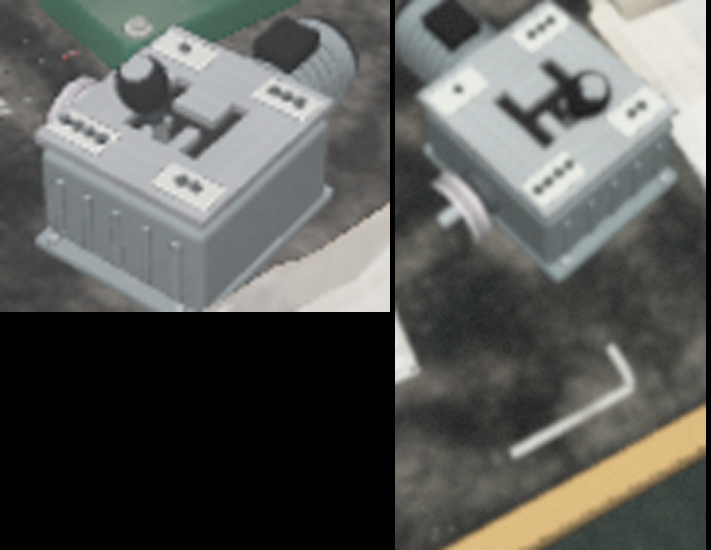

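View pics/side0.png

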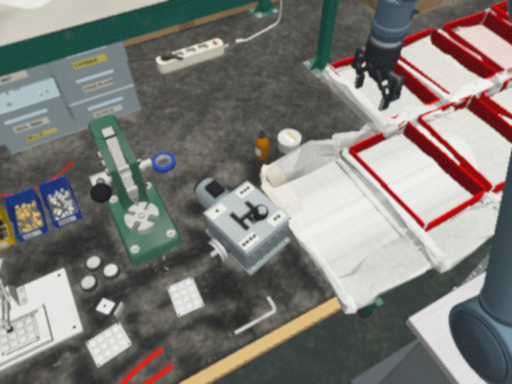

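The scene crop (left panel) has the motor on the far side and the pulley on the left. The tags are one stud far left, three far right, four near left and two near right; the side crop shows the same. So the target is the **far right** slot. I'll do one refining measurement of the knob, gate and clearances.

```bash
python3 - <<'E'
from h import *
rays=[]
yaw=np.radians(14.7);ex=np.array([np.cos(yaw),np.sin(yaw)]);ey=np.array([-ex[1],ex[0]])
for n in("scene","side"):
    z=np.load(f"{n}0.npz",allow_pickle=True);p,d,i=z['p'],z['d'],z['i'].item();c=cloud(d,i)
    r=np.hypot(c[...,0]-505,c[...,1]-376)
    kn=(r<75)&(d>0)&(c[...,2]>142)&(c[...,2]<200);v,u=np.nonzero(kn)
    K=np.array(i["camera_matrix"]);(cu,cv_),rad=cv2.minEnclosingCircle(np.c_[u,v].astype(np.float32))
    cast=lambda a,b:R(i)@np.array([(a-K[0,2])/K[0,0],(b-K[1,2])/K[1,1],1])
    O=np.array(i["position"]);dr=cast(cu,cv_);print(n,"knob px",cu,cv_,rad,"at z159:",O+dr*(159-O[2])/dr[2]);rays.append((O,dr/np.linalg.norm(dr)))
    # white tags on top: cast on z=102
    v,u=np.mgrid[:384,:512];hsv=cv2.cvtColor(p,cv2.COLOR_RGB2HSV)
    m=(r<95)&(abs(c[...,2]-101)<7)&(hsv[...,2]>185)&(hsv[...,1]<40)
    m=cv2.morphologyEx(m.astype(np.uint8),cv2.MORPH_CLOSE,np.ones((3,3)))
    N,L,S,C=cv2.connectedComponentsWithStats(m)
    for k in range(1,N):
        if S[k,4]>15:
            w=cast(*C[k]);q=O+w*(102-O[2])/w[2];e=q[:2]-[505,376];print(" tag",S[k,4],q.round(1),"gb",(e@ex).round(1),(e@ey).round(1))
    t=(r<330)&(d>0)&(c[...,2]>130)&(c[...,0]>350)&(r>60)&(c[...,1]>200)
    Q=c[t]
    if len(Q): o=np.argsort(r[t])[:300:60];print(" tall near",Q[o].round(),r[t][o].round())
(A,a),(B,b)=rays;s=np.linalg.lstsq(np.c_[a,-b],B-A,rcond=None)[0];P,Q=A+a*s[0],B+b*s[1]
print("knob",P,Q,np.linalg.norm(P-Q));e=((P+Q)/2)[:2]-[505,376];print("gb",e@ex,e@ey)
E
```

```text
scene knob px 231.0954132080078 196.1717529296875 7.420449256896973 at z159: [461.729419   364.05067142 159.        ]
 tag 1375 [503.  366.9 102. ] gb -4.2 -8.3
 tall near [[451. 350. 174.]
 [612. 555. 282.]
 [607. 564. 262.]
 [616. 561. 251.]
 [617. 563. 228.]] [ 60. 209. 214. 216. 218.]
side knob px 259.8333435058594 212.8333282470703 8.12756633758545 at z159: [459.53240096 366.29120809 159.        ]
 tag 2374 [501.6 380.9 102. ] gb -2.1 5.6
 tall near [[447. 361. 167.]
 [641. 536. 249.]
 [609. 563. 265.]
 [607. 567. 206.]
 [606. 570. 275.]] [ 60. 210. 214. 217. 219.]
knob [462.65269087 365.35284558 157.69434692] [460.92334691 365.51011787 156.62832201] 2.037590305803702
gb -44.47940133661327 0.7427965877405209
```

Call:
drive_tool --rows "0 0 0 15 0 0 0.085; 0 0 0 15 0 0 0.085; 0 0 0 10 0 0 0.085; 0 0 0 0 0 0 0; 0 0 0 0 0 0 0" --newtons 20

```text
time_s: 0.57
tool_pos: [571.9, 0.3, 233.6]
ee_rot: [-179.9, 0.5, 15.1]
wrist_force: [-0.0, 0.3, -0.3]
finger_gap: 25.4
```

The knob triangulates to (462, 365, 157). In the gearbox frame that is (-44.5, 0.7), which matches a tilt of about -0.31. The drill press is 200 mm away. Moving to the near side of the knob.

Call:
drive_tool --rows "0 -15 35 0 0 0 0; 0 -15 35 0 0 0 0; 0 -15 35 0 0 0 0; 0 -15 35 0 0 0 0; 0 -15 35 0 0 0 0; 0 -15 35 0 0 0 0; 0 -15 35 0 0 0 0; 0 -15 35 0 0 0 0"

```text
time_s: 1.23
tool_pos: [446.6, 281.8, 225.1]
ee_rot: [179.9, 0.9, 13.2]
wrist_force: [0.4, -1.0, -0.5]
finger_gap: -0.2
```

Call:
drive_tool --rows "0 -10 24 0 0 0 0.01; 0 -10 24 0 0 0 0.01; 0 -8 24 0 0 0 0.005; 0 0 0 0 0 0 0; 0 0 0 -25 0 0 0; 0 0 0 -25 0 0 0; 0 0 0 -15 0 0 0; 0 0 0 0 0 0 0"

```text
time_s: 1.9
tool_pos: [409.3, 363.0, 151.5]
ee_rot: [179.9, 1.2, 14.5]
wrist_force: [0.2, -0.5, 0.0]
finger_gap: -0.3
```

```bash
python3 - <<'E'
from h import *
ims=[cv2.resize(camera(n)[0][y:y+150,x:x+190],None,fx=2,fy=2,interpolation=cv2.INTER_CUBIC) for n,x,y in(("side",165,120),("scene",150,120))]
cv2.imwrite("pics/a.png",cv2.cvtColor(np.hstack(ims),cv2.COLOR_RGB2BGR));print(observe()['tool_pos'])
E
```

```text
[410.52306691 363.74620251 154.36557276]
```

View pics/a.png

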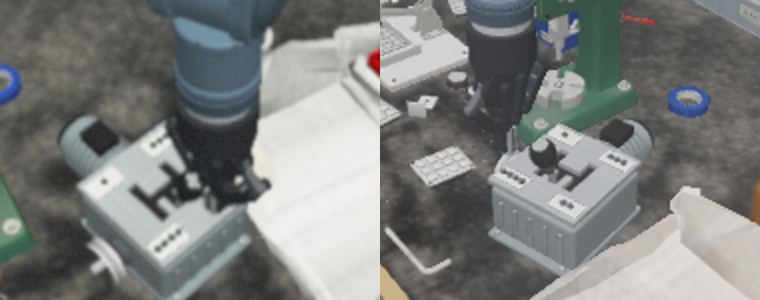

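The fingers are on the near side of the knob without touching it, about 12 mm too far left. I'll correct that and then push along the gearbox's +x.

Call:
drive_tool --rows "0 3 -11 -3 0 0 0; 0 0 0 0 0 0 0; 0 10 2.5 0 0 0 0; 0 6 1.5 0 0 0 0; 0 0 0 0 0 0 0"

```text
time_s: 2.42
tool_pos: [433.8, 355.2, 156.1]
ee_rot: [-179.9, 0.7, 14.3]
wrist_force: [0.0, -0.7, -0.1]
finger_gap: 0.0
```

Call:
drive_tool --rows "0 6 2 -4 0 0 0; 0 6 2 0 0 0 0; 0 6 2 0 0 0 0"

```text
time_s: 2.67
tool_pos: [453.3, 361.5, 153.6]
ee_rot: [-179.8, 0.5, 14.2]
wrist_force: [0.3, 0.1, -0.7]
finger_gap: 0.3
```

Call:
drive_tool --rows "0 6 2 0 0 0 0; 0 6 2 0 0 0 0; 0 0 0 0 0 0 0"

```text
time_s: 2.92
tool_pos: [468.0, 366.6, 153.4]
ee_rot: [-179.8, 0.5, 14.2]
wrist_force: [0.6, -0.9, 0.5]
finger_gap: -0.3
```

```bash
python3 - <<'E'
from h import *
ims=[cv2.resize(camera(n)[0][y:y+100,x:x+127],None,fx=3,fy=3,interpolation=cv2.INTER_CUBIC) for n,x,y in(("side",195,160),("scene",180,150))]
cv2.imwrite("pics/b.png",cv2.cvtColor(np.hstack(ims),cv2.COLOR_RGB2BGR));print(observe()['tool_pos'],observe()['wrist_force'])
E
```

```text
[466.8373969  366.2169405  153.29515479] [ 0.82109564 -0.52858682 -0.43278529]
```

View pics/b.png

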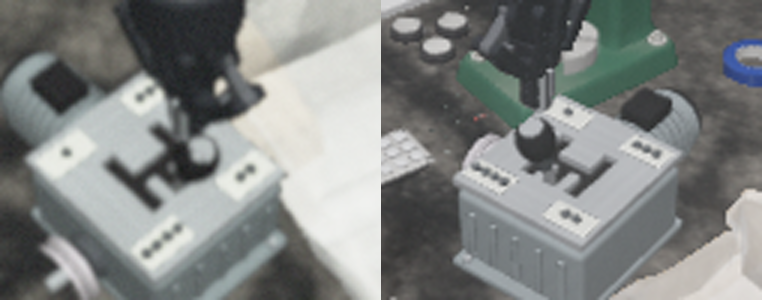

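The knob hasn't moved, and the fingertips appear beyond it rather than against it. I'll check the reported TCP against depth before going on.

```bash
python3 - <<'E'
from h import *
o=observe();T=np.array(o['tool_pos'])
print(T,o['ee_rot'],o['q'])
for n in("scene","side"):
    i=camera_info(n);p,d=camera(n);c=cloud(d,i);K=np.array(i["camera_matrix"])
    f=lambda X:(K@(R(i).T@(np.array(X)-i["position"])))
    for nm,X in(("tcp",T),("knob",[462,365.4,157]),("gate",[505,376,100])):
        h=f(X);print(n,nm,(h[:2]/h[2]).round(1),"depth",h[2].round(1),"seen",d[int(h[1]/h[2]),int(h[0]/h[2])])
    m=(np.hypot(c[...,0]-480,c[...,1]-375)<90)&(d>0)
    for lo in range(130,250,12):
        P=c[m&(c[...,2]>=lo)&(c[...,2]<lo+12)]
        if len(P):print(lo,len(P),P.min(0).round()[:2],np.median(P,0).round()[:2],P.max(0).round()[:2])
E
```

```text
[466.8373969  366.2169405  153.29515479] [-179.8470881     0.54061224   14.25124438] [ 31.80766512  24.99379243   3.34794167  68.82345752   0.30886051
 107.5558772 ]
scene tcp [232.3 196.7] depth 1039.9 seen 1012.83826
scene knob [230.9 196.5] depth 1034.7 seen 1014.63416
scene gate [242.1 204.9] depth 1098.2 seen 1111.6414
130 12 [460. 357.] [467. 359.] [477. 362.]
142 15 [449. 349.] [458. 352.] [471. 359.]
154 47 [444. 346.] [453. 350.] [469. 373.]
166 62 [444. 347.] [455. 354.] [475. 375.]
178 2 [464. 362.] [465. 364.] [466. 366.]
190 25 [453. 355.] [463. 358.] [481. 372.]
202 50 [452. 354.] [460. 359.] [481. 370.]
214 42 [451. 355.] [463. 359.] [481. 370.]
226 38 [436. 349.] [465. 357.] [497. 366.]
238 100 [427. 347.] [461. 359.] [507. 374.]
side tcp [258.2 211.9] depth 924.5 seen 999.4978
side knob [259.6 212.4] depth 919.2 seen 913.03735
side gate [246.7 214.5] depth 984.5 seen 998.47766
142 12 [445. 364.] [452. 377.] [470. 381.]
154 74 [443. 353.] [449. 371.] [472. 383.]
166 59 [444. 350.] [458. 374.] [472. 381.]
178 1 [457. 374.] [457. 374.] [457. 374.]
190 33 [451. 360.] [457. 374.] [478. 380.]
202 38 [451. 365.] [458. 377.] [479. 381.]
214 28 [451. 370.] [461. 378.] [477. 382.]
226 52 [433. 354.] [460. 379.] [492. 388.]
238 109 [424. 353.] [451. 372.] [505. 390.]
```

```bash
python3 - <<'E'
from h import *
i=camera_info("wrist");p,d=camera("wrist");c=cloud(d,i)
cv2.imwrite("pics/w1.png",cv2.cvtColor(p,cv2.COLOR_RGB2BGR));print(i['position'],i['attitude'])
# top plane height by wrist and finger-tip depth
m=(np.hypot(c[...,0]-505,c[...,1]-376)<70)&(d>0);print(np.histogram(c[m][:,2],bins=range(60,260,10)))
i=camera_info("side");p,d=camera("side");c=cloud(d,i);m=(np.hypot(c[...,0]-575,c[...,1])<60)&(d>0)
z=np.load("side0.npz",allow_pickle=True);c=cloud(z['d'],z['i'].item());m=(np.hypot(c[...,0]-574,c[...,1])<62)&(z['d']>0)
print("initial gripper z hist (tcp 196)",np.histogram(c[m][:,2],bins=range(-10,330,10))[0])
E
```

```text
[450.72172169 431.17310409 331.07568243] [164.81862276   0.5810808   14.26302639]
(array([    0,     0,     1, 15212,  9689,    51,    50,    54,    21,
         216,   882,   609,     0,   333,   679,   731,  1029,  2921,
        5999]), array([ 60,  70,  80,  90, 100, 110, 120, 130, 140, 150, 160, 170, 180,
       190, 200, 210, 220, 230, 240, 250]))
initial gripper z hist (tcp 196) [ 20 178 322 104 186 143 177 146 151  86  53   1   0   0   0   0   0   0
   0   0   0   0   0   0   0  35  56  69  59  55  78 115 118]
```

View pics/w1.png

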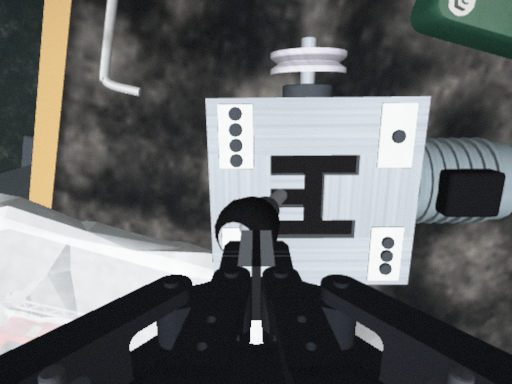

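The wrist view shows the fingertips at about (255,235), hovering over the knob at (247,222). Depth puts the real tips about 37 mm above the reported TCP, in both the start and current poses, while x and y agree. I'll allow for that, aiming for tips at z≈160, which is a reported z of about 123. First I back off, then lower.

Call:
drive_tool --rows "0 -17 -4.5 0 0 0 0; 0 -17 -4.5 0 0 0 0; 0 -17 -4.5 0 0 0 0; 0 0 0 0 0 0 0"

```text
time_s: 3.55
tool_pos: [413.2, 351.7, 153.2]
ee_rot: [-179.9, 0.6, 14.2]
wrist_force: [-1.2, -0.9, -0.4]
finger_gap: 0.2
```

Call:
drive_tool --rows "0 0 0 -15 0 0 0; 0 0 0 -12 0 0 0; 0 0 0 0 0 0 0; 0 6 1.5 0 0 0 0; 0 6 1.5 0 0 0 0; 0 0 0 0 0 0 0"

```text
time_s: 4.05
tool_pos: [427.7, 355.9, 128.4]
ee_rot: [-179.8, 0.2, 14.3]
wrist_force: [0.9, 1.1, 0.9]
finger_gap: -0.1
```

Call:
drive_tool --rows "0 5 1.3 -5 0 0 0; 0 5 1.3 0 0 0 0; 0 5 1.3 0 0 0 0; 0 0 0 0 0 0 0"

```text
time_s: 4.38
tool_pos: [444.2, 361.0, 126.2]
ee_rot: [-179.6, 0.3, 14.3]
wrist_force: [-1.9, -0.4, -0.4]
finger_gap: 0.1
```

```bash
cat > k.py <<'E'
from h import *
o=observe();e=np.array(o['tool_pos'])[:2]-[505,376];ex=np.array([.9673,.2538]);ey=np.array([-.2538,.9673])
print("tcp gb",(e@ex).round(1),(e@ey).round(1),"z",o['tool_pos'][2].round(1),"F",o['wrist_force'].round(1))
i=camera_info("wrist");p,d=camera("wrist");c=cloud(d,i)
g=(c[...,:2]-[505,376]);X=g@ex;Y=g@ey
m=(d>0)&(abs(X)<90)&(abs(Y)<80)&(c[...,2]>140)&(c[...,2]<187)
import sys
N,L,S,C=cv2.connectedComponentsWithStats(m.astype(np.uint8))
for k in range(1,N):
    if S[k,4]>60:
        s=L==k;print("blob",S[k,4],"X",np.percentile(X[s],[2,98]).round(),"Y",np.percentile(Y[s],[2,98]).round(),"Z",np.percentile(c[s][:,2],[2,50,98]).round())
cv2.imwrite(sys.argv[1],cv2.cvtColor(p,cv2.COLOR_RGB2BGR))
E
python3 k.py pics/k1.png
```

```text
tcp gb -62.6 1.0 z 126.2 F [-1.9 -0.4 -0.4]
blob 4048 X [-75. -22.] Y [-2. 16.] Z [157. 173. 186.]
```

Contact: -1.9 N, and the knob is moving. I'll keep pushing towards the channel wall.

Call:
drive_tool --rows "0 5 1.3 -2 0 0 0; 0 5 1.3 0 0 0 0; 0 5 1.3 0 0 0 0; 0 5 1.3 0 0 0 0; 0 0 0 0 0 0 0"

```text
time_s: 4.85
tool_pos: [464.1, 366.9, 126.8]
ee_rot: [-179.5, 0.3, 14.4]
wrist_force: [-1.9, -1.1, 1.1]
finger_gap: 0.0
```

```bash
python3 k.py pics/k2.png
```

```text
tcp gb -41.8 1.6 z 126.8 F [-1.9 -1.1  1.1]
blob 4121 X [-54.  -0.] Y [-2. 16.] Z [159. 176. 186.]
```

View pics/k2.png

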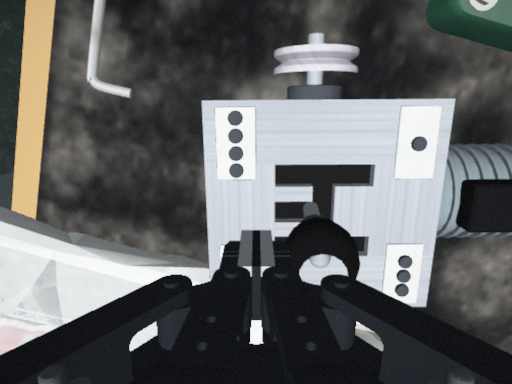

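The wrist view shows the fingers pushing the knob (322,255) forward with the rod at (312,212). About 16 mm remains to the channel, so I'll creep up to the stop.

Call:
drive_tool --rows "0 5 1.3 -3 0 0 0; 0 4 1 0 0 0 0; 0 2 0.5 0 0 0 0; 0 0 0 0 0 0 0"

```text
time_s: 5.23
tool_pos: [474.6, 369.6, 122.5]
ee_rot: [-179.5, 0.5, 14.4]
wrist_force: [-2.8, -0.9, 3.0]
finger_gap: -0.0
```

Call:
drive_tool --rows "0 2 0.5 0 0 0 0; 0 1.5 0.4 0 0 0 0"

```text
time_s: 5.4
tool_pos: [478.0, 370.5, 122.3]
ee_rot: [-179.5, 0.5, 14.4]
wrist_force: [-2.9, -0.5, 2.0]
finger_gap: -0.2
```

Call:
drive_tool --rows "0 1.5 0.4 0 0 0 0; 0 0 0 0 0 0 0"

```text
time_s: 5.57
tool_pos: [479.8, 371.0, 122.4]
ee_rot: [-179.5, 0.5, 14.4]
wrist_force: [-2.4, -0.3, 1.8]
finger_gap: -0.1
```

Call:
drive_tool --rows "0 1.5 0.4 0 0 0 0; 0 0 0 0 0 0 0"

```text
time_s: 5.73
tool_pos: [480.0, 371.1, 122.4]
ee_rot: [-179.5, 0.7, 14.4]
wrist_force: [-3.4, -0.1, 3.2]
finger_gap: 0.0
```

Call:
drive_tool --rows "0 1.5 0.4 0 0 0 0; 0 0 0 0 0 0 0"

```text
time_s: 5.9
tool_pos: [479.9, 371.0, 122.4]
ee_rot: [-179.5, 0.8, 14.4]
wrist_force: [-3.1, -1.5, 3.3]
finger_gap: 0.3
```

Call:
drive_tool --rows "0 4 1 0 0 0 0; 0 0 0 0 0 0 0"

```text
time_s: 6.07
tool_pos: [479.8, 371.0, 122.5]
ee_rot: [-179.5, 1.3, 14.5]
wrist_force: [-3.6, 0.1, 4.2]
finger_gap: -0.0
```

```bash
python3 k.py pics/k3.png
```

```text
tcp gb -25.6 1.6 z 122.5 F [-3.6  0.1  4.2]
blob 4728 X [-37.  17.] Y [-1. 16.] Z [159. 176. 186.]
```

View pics/k3.png

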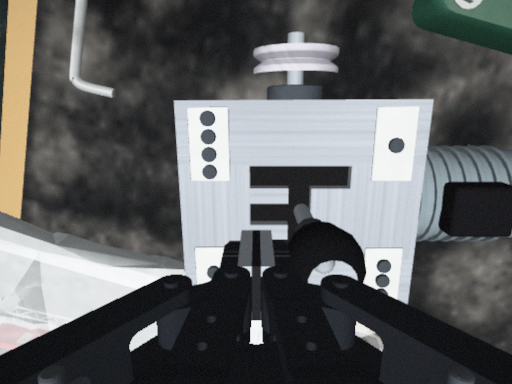

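The knob is at the channel wall: its front edge is at X=17, so its centre is about 0, the rod sits in the channel, and a 4 mm push no longer moves it. Now I'll back off and go round to its left side.

Call:
drive_tool --rows "0 -12 -3 0 0 0 0; 0 -12 -3 0 0 0 0; 0 -6.5 24 0 0 0 0; 0 -6.5 24 0 0 0 0; 0 0 0 0 0 0 0"

```text
time_s: 6.53
tool_pos: [446.4, 413.4, 121.4]
ee_rot: [-179.6, 0.9, 14.2]
wrist_force: [0.6, 0.6, 0.1]
finger_gap: -0.0
```

```bash
python3 k.py pics/k4.png
```

```text
tcp gb -47.1 51.1 z 121.4 F [0.6 0.6 0.1]
blob 1687 X [-60. -34.] Y [58. 63.] Z [162. 176. 186.]
blob 373 X [-2.  8.] Y [14. 17.] Z [162. 170. 176.]
```

Call:
drive_tool --rows "0 15 4 0 0 0 0; 0 15 4 0 0 0 0; 0 15 4 0 0 0 0; 0 0 0 0 0 0 0; 0 2.5 -9.5 0 0 0 0; 0 0 0 0 0 0 0"

```text
time_s: 7.08
tool_pos: [500.4, 411.6, 119.9]
ee_rot: [-180.0, 0.6, 14.2]
wrist_force: [-0.0, -0.4, -0.5]
finger_gap: 0.1
```

```bash
python3 k.py pics/k5.png
```

```text
tcp gb 4.5 35.6 z 119.9 F [-0.  -0.4 -0.5]
blob 1757 X [-9. 17.] Y [43. 48.] Z [160. 175. 186.]
blob 252 X [2. 6.] Y [-4. 14.] Z [168. 180. 183.]
```

Call:
drive_tool --rows "0 -2 -5.5 2 0 0 0; 0 1.3 -5 0 0 0 0; 0 1.3 -5 0 0 0 0; 0 1.3 -5 0 0 0 0; 0 0 0 0 0 0 0"

```text
time_s: 7.55
tool_pos: [500.2, 390.4, 123.4]
ee_rot: [-179.7, 0.5, 14.2]
wrist_force: [-0.6, 1.6, -1.3]
finger_gap: -0.2
```

```bash
python3 k.py pics/k6.png
```

```text
tcp gb -1.0 15.2 z 123.4 F [-0.6  1.6 -1.3]
blob 1557 X [-14.  12.] Y [22. 27.] Z [164. 177. 187.]
```

View pics/k6.png

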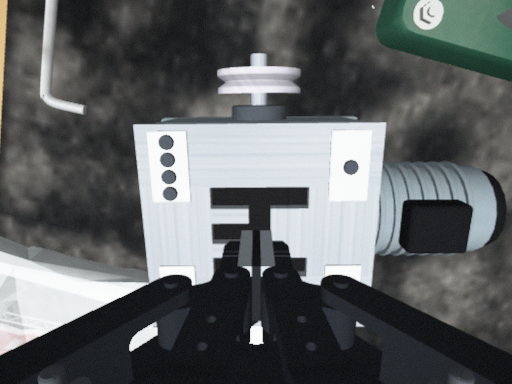

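The wrist view shows the fingers centred on the channel, hiding the knob, with a push reaction of about 1.6 N. I'll continue to the right.

Call:
drive_tool --rows "0 1.3 -5 0 0 0 0; 0 1.3 -5 0 0 0 0; 0 1.3 -5 0 0 0 0; 0 1.3 -5 0 0 0 0; 0 0 0 0 0 0 0"

```text
time_s: 8.02
tool_pos: [505.3, 369.7, 123.0]
ee_rot: [-179.6, 0.6, 14.3]
wrist_force: [0.4, 2.1, -0.1]
finger_gap: 0.2
```

Call:
drive_tool --rows "0 1 -4 0 0 0 0; 0 0.5 -2 0 0 0 0; 0 0 0 0 0 0 0"

```text
time_s: 8.27
tool_pos: [506.8, 362.7, 122.7]
ee_rot: [-179.6, 0.6, 14.3]
wrist_force: [0.7, 1.9, -0.8]
finger_gap: 0.0
```

```bash
python3 k.py pics/k7.png; cat > s.py <<'E'
from h import *
ex=np.array([.9673,.2538]);ey=np.array([-.2538,.9673])
for n in("scene","side"):
    i=camera_info(n);p,d=camera(n);c=cloud(d,i);g=c[...,:2]-[505,376];X=g@ex;Y=g@ey
    m=(d>0)&(abs(X)<80)&(abs(Y)<80)&(c[...,2]>145)&(c[...,2]<182)&(p.max(2)<120)
    N,L,S,C=cv2.connectedComponentsWithStats(m.astype(np.uint8))
    for k in range(1,N):
        if S[k,4]>15:
            s=L==k;print(n,S[k,4],C[k].round(),"X",np.percentile(X[s],[3,97]).round(),"Y",np.percentile(Y[s],[3,97]).round(),"Z",np.percentile(c[s][:,2],[3,97]).round())
    v=p[150:250,180:307] if n=="scene" else p[160:260,195:322]
    cv2.imwrite(f"pics/s_{n}.png",cv2.cvtColor(cv2.resize(v,None,fx=3,fy=3,interpolation=cv2.INTER_CUBIC),cv2.COLOR_RGB2BGR))
cv2.imwrite("pics/s_both.png",np.hstack([cv2.imread("pics/s_side.png"),cv2.imread("pics/s_scene.png")]))
E
python3 s.py
```

```text
tcp gb -1.6 -13.3 z 122.7 F [ 0.7  1.9 -0.8]
blob 1618 X [-15.  11.] Y [-6. -2.] Z [163. 177. 187.]
scene 26 [244. 187.] X [-16.  -8.] Y [-20.  -7.] Z [167. 181.]
scene 143 [255. 193.] X [-12.   9.] Y [-56. -24.] Z [147. 178.]
side 54 [252. 197.] X [-16.   0.] Y [-33.   0.] Z [151. 181.]
```

The scene depth puts the knob at Y≈-40, X≈0. Creeping to the channel end.

Call:
drive_tool --rows "0 0.6 -2 0 0 0 0; 0 0.6 -2 0 0 0 0; 0 0 0 0 0 0 0"

```text
time_s: 8.67
tool_pos: [507.6, 359.2, 122.6]
ee_rot: [-179.6, 0.6, 14.4]
wrist_force: [-0.5, 0.8, -0.5]
finger_gap: 0.1
```

Call:
drive_tool --rows "0 0.6 -2 0 0 0 0; 0 0 0 0 0 0 0"

```text
time_s: 8.83
tool_pos: [507.9, 357.5, 122.4]
ee_rot: [-179.6, 0.7, 14.4]
wrist_force: [0.3, 2.0, -2.0]
finger_gap: 0.2
```

Call:
drive_tool --rows "0 0.6 -2.5 0 0 0 0; 0 0 0 0 0 0 0"

```text
time_s: 9.0
tool_pos: [508.0, 356.9, 122.4]
ee_rot: [-179.3, 0.7, 14.5]
wrist_force: [-0.8, 3.4, -0.4]
finger_gap: 0.0
```

The knob has stopped at the right end of the channel: the TCP stalls at y=-19, so the knob is at about -47. Now round to its near side.

Call:
drive_tool --rows "0 -3 12 0 0 0 0; 0 0 0 0 0 0 0; 0 -16 -4 0 0 0 0; 0 -16 -4 0 0 0 0; 0 -14 -3.5 0 0 0 0; 0 0 0 0 0 0 0"

```text
time_s: 9.5
tool_pos: [458.9, 355.0, 122.5]
ee_rot: [-179.8, 0.6, 14.4]
wrist_force: [-1.5, -0.5, 0.2]
finger_gap: 0.1
```

```bash
python3 k.py pics/k8.png; python3 s.py
```

```text
tcp gb -49.9 -8.6 z 122.5 F [-1.5 -0.5  0.2]
blob 1629 X [-63. -37.] Y [-2.  3.] Z [163. 176. 187.]
blob 257 X [ 0. 14.] Y [-33. -28.] Z [140. 152. 158.]
blob 311 X [-6.  3.] Y [-43. -37.] Z [171. 175. 178.]
scene 130 [257. 194.] X [-13.   8.] Y [-62. -35.] Z [148. 176.]
scene 26 [230. 196.] X [-63. -57.] Y [-15.  -3.] Z [166. 180.]
side 58 [262. 211.] X [-61. -36.] Y [-6.  6.] Z [159. 181.]
```

View pics/k8.png

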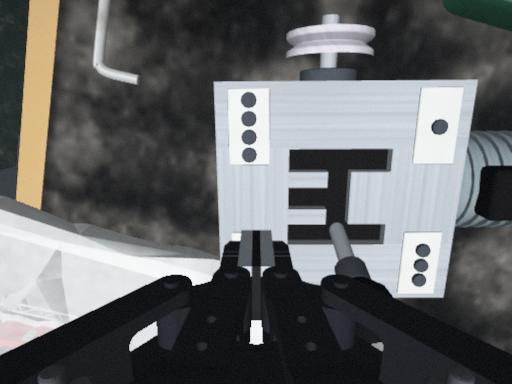

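The wrist view shows the rod at (340,232), leaning right in line with the right-hand slots, and the three-stud tag at (420,262) on the far right. I'll line up at y≈-46 and push +x.

Call:
drive_tool --rows "0 4.5 -18 0 0 0 0; 0 4.5 -18 0 0 0 0; 0 0 0 0 0 0 0; 0 6 1.6 0 0 0 0; 0 0 0 0 0 0 0"

```text
time_s: 10.07
tool_pos: [483.1, 322.1, 123.2]
ee_rot: [-179.8, 0.1, 14.3]
wrist_force: [0.9, 0.1, -0.2]
finger_gap: -0.2
```

```bash
python3 k.py pics/k9.png; python3 s.py
```

```text
tcp gb -34.9 -46.6 z 123.2 F [ 0.9  0.1 -0.2]
blob 3977 X [-12.  17.] Y [-51. -29.] Z [151. 169. 177.]
blob 1564 X [-49. -23.] Y [-40. -35.] Z [164. 177. 187.]
scene 119 [257. 195.] X [-37.   9.] Y [-63. -42.] Z [148. 179.]
scene 33 [245. 199.] X [-50. -43.] Y [-53. -39.] Z [165. 182.]
side 185 [261. 191.] X [-49.  14.] Y [-46. -28.] Z [151. 179.]
```

Call:
drive_tool --rows "0 0 0 -8 0 0 0; 0 0 0 0 0 0 0; 0 5 1.3 0 0 0 0; 0 5 1.3 0 0 0 0; 0 5 1.3 0 0 0 0; 0 0 0 0 0 0 0"

```text
time_s: 10.72
tool_pos: [495.6, 327.6, 113.5]
ee_rot: [-179.8, 0.4, 14.5]
wrist_force: [-1.0, -1.0, 1.0]
finger_gap: -0.3
```

```bash
python3 k.py pics/k10.png
```

```text
tcp gb -21.4 -44.4 z 113.5 F [-1. -1.  1.]
blob 6433 X [-33.  21.] Y [-49. -29.] Z [151. 170. 186.]
```

Call:
drive_tool --rows "0 5 1.2 0 0 0 0; 0 5 1.2 0 0 0 0; 0 5 1.2 0 0 0 0; 0 0 0 0 0 0 0"

```text
time_s: 11.1
tool_pos: [509.9, 331.6, 113.7]
ee_rot: [-179.7, 0.6, 14.6]
wrist_force: [-0.5, 0.3, 0.2]
finger_gap: -0.6
```

Call:
drive_tool --rows "0 5 1.2 -2 0 0 0; 0 5 1.2 0 0 0 0; 0 0 0 0 0 0 0"

```text
time_s: 11.35
tool_pos: [520.5, 334.6, 112.2]
ee_rot: [-179.7, 0.6, 14.6]
wrist_force: [-0.0, 0.5, 0.5]
finger_gap: -0.2
```

```bash
python3 k.py pics/k11.png
```

```text
tcp gb 4.5 -43.9 z 112.2 F [-0.   0.5  0.5]
blob 6459 X [-7. 46.] Y [-49. -29.] Z [148. 167. 185.]
```

Knob X is about 29 and moving freely. Pushing to the slot end, about 18 mm more.

Call:
drive_tool --rows "0 5 1.2 -2 0 0 0; 0 4 1 0 0 0 0; 0 3 0.8 0 0 0 0; 0 0 0 0 0 0 0"

```text
time_s: 11.73
tool_pos: [529.8, 337.2, 109.4]
ee_rot: [-179.7, 0.9, 14.6]
wrist_force: [-4.6, -0.1, 2.7]
finger_gap: -0.0
```

Call:
drive_tool --rows "0 2 0.5 0 0 0 0; 0 2 0.5 0 0 0 0; 0 0 0 0 0 0 0"

```text
time_s: 11.98
tool_pos: [529.5, 337.1, 109.3]
ee_rot: [-179.7, 1.4, 14.7]
wrist_force: [-3.3, -0.1, 3.4]
finger_gap: 0.2
```

Call:
drive_tool --rows "0 2.5 0.6 0 0 0 0; 0 0 0 0 0 0 0"

```text
time_s: 12.15
tool_pos: [529.2, 337.0, 109.2]
ee_rot: [-179.7, 1.7, 14.7]
wrist_force: [-2.8, 0.1, 2.3]
finger_gap: -0.1
```

Call:
drive_tool --rows "0 3 0.8 0 0 0 0; 0 0 0 0 0 0 0"

```text
time_s: 12.32
tool_pos: [528.9, 336.9, 108.9]
ee_rot: [-179.7, 2.1, 14.7]
wrist_force: [-3.2, -0.7, 2.1]
finger_gap: -0.1
```

```bash
python3 k.py pics/k12.png
```

```text
tcp gb 13.2 -43.9 z 108.9 F [-3.2 -0.7  2.1]
blob 6788 X [ 3. 57.] Y [-48. -28.] Z [146. 165. 185.]
```

It stalls with knob X≈40, slightly short of the expected 44–47. I'll back off clear and measure before deciding.

Call:
drive_tool --rows "0 -15 -4 0 0 0 0; 0 -20 -5 0 0 -0.03 0; 0 -20 -5 15 0 0 0; 0 -20 -5 20 0 0 0; 0 -20 -5 20 0 0 0; 0 0 0 0 0 0 0"

```text
time_s: 12.87
tool_pos: [437.5, 311.0, 162.1]
ee_rot: [179.6, -0.1, 14.5]
wrist_force: [1.6, 0.3, 1.1]
finger_gap: -0.1
```

```bash
cat > m.py <<'E'
from h import *
ex=np.array([.9673,.2538]);ey=np.array([-.2538,.9673]);rays=[]
for n in("scene","side"):
    i=camera_info(n);p,d=camera(n);c=cloud(d,i);g=c[...,:2]-[505,376];X=g@ex;Y=g@ey
    kn=(d>0)&(abs(X-35)<45)&(abs(Y+40)<45)&(c[...,2]>132)&(c[...,2]<182)
    N,L,S,C=cv2.connectedComponentsWithStats(kn.astype(np.uint8));k=1+np.argmax(S[1:,4])
    v,u=np.nonzero(L==k);(a,b),r=cv2.minEnclosingCircle(np.c_[u,v].astype(np.float32));s=L==k
    K=np.array(i["camera_matrix"]);w=R(i)@np.array([(a-K[0,2])/K[0,0],(b-K[1,2])/K[1,1],1]);rays.append((np.array(i["position"]),w/np.linalg.norm(w)))
    print(n,(a,b),r,"X",np.percentile(X[s],[2,98]).round(),"Y",np.percentile(Y[s],[2,98]).round(),"Zmax",c[s][:,2].max())
(A,a),(B,b)=rays;s=np.linalg.lstsq(np.c_[a,-b],B-A,rcond=None)[0];P,Q=A+a*s[0],B+b*s[1]
M=(P+Q)/2;e=M[:2]-[505,376];gx,gy,gz=e@ex,e@ey,M[2]-20
print("knob",M.round(1),"miss",np.linalg.norm(P-Q).round(1),"gb",gx.round(1),gy.round(1),"fore",np.arctan2(gx,gz).round(3),np.arcsin(gx/145).round(3),"side",np.arctan2(-gy,gz).round(3),np.arcsin(-gy/145).round(3),"len",np.linalg.norm([gx,gy,gz]).round(1))
E
python3 m.py; python3 k.py pics/k13.png;python3 s.py >/dev/null
```

```text
scene (265.0714416503906, 188.6999969482422) 8.74952507019043 X [26. 49.] Y [-62. -31.] Zmax 171.4073067529821
side (247.5, 181.9705810546875) 9.153264045715332 X [26. 54.] Y [-55. -26.] Zmax 170.01724646211585
knob [555.9 345.7 148. ] miss 0.8 gb 41.6 -42.3 fore 0.314 0.291 side 0.319 0.296 len 141.1
tcp gb -80.0 -46.0 z 159.4 F [ 0.5  0.8 -1.3]
blob 3326 X [26. 52.] Y [-58. -28.] Z [143. 162. 171.]
```

View pics/k13.png

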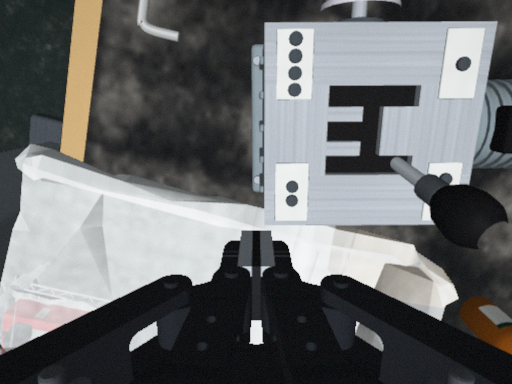

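The wrist view shows the rod (400,163) in the far right slot by the three-stud tag, close to the slot's end (411). The knob gives a rod offset of 80·41.6/128 = 26 mm, which is exactly the 31 mm slot end less the 5 mm rod radius. I'll push once more, gently, to confirm the stop.

Call:
drive_tool --rows "0 20 6 -20 0 0 0; 0 20 6 -20 0 0 0; 0 10 3 -10 0 0 0; 0 15 4 0 0 0 0; 0 0 0 0 0 0 0"

```text
time_s: 13.53
tool_pos: [509.5, 330.1, 100.2]
ee_rot: [179.4, 0.3, 14.4]
wrist_force: [0.4, 0.7, 0.2]
finger_gap: -0.2
```

```bash
python3 k.py pics/k14.png
```

```text
tcp gb -7.3 -45.6 z 100.2 F [0.4 0.7 0.2]
blob 10881 X [-32.  54.] Y [-51. -28.] Z [143. 166. 186.]
```

Call:
drive_tool --rows "0 4 1 6 0 0 0; 0 6 1.5 0 0 0 0; 0 5 1.3 0 0 0 0; 0 4 1 0 0 0 0"

```text
time_s: 13.92
tool_pos: [526.1, 333.7, 105.0]
ee_rot: [179.4, 0.7, 14.4]
wrist_force: [-0.4, 0.1, -0.2]
finger_gap: 0.3
```

Call:
drive_tool --rows "0 5 1.2 0 0 0 0"

```text
time_s: 14.0
tool_pos: [530.5, 335.0, 105.2]
ee_rot: [179.4, 0.7, 14.4]
wrist_force: [-10.1, -2.5, -0.6]
finger_gap: 0.0
```

Call:
drive_tool --rows "0 7 1.8 0 0 0 0"

```text
time_s: 14.08
tool_pos: [531.6, 335.1, 104.7]
ee_rot: [179.4, 1.4, 14.4]
wrist_force: [-25.1, -9.0, 13.9]
finger_gap: -0.0
```

It's a firm stop: about 27 N with hardly any travel. Backing off, lifting clear and checking.

Call:
drive_tool --rows "0 -15 -4 0 0 0 0; 0 -20 -5 0 0 0 0; 0 -20 -5 15 0 0 0; 0 -20 -5 20 0 0 0; 0 -20 -5 20 0 0 0; 0 0 0 0 0 0 0; 0 0 0 0 0 0 0"

```text
time_s: 14.67
tool_pos: [431.8, 309.4, 161.1]
ee_rot: [179.3, 1.7, 14.4]
wrist_force: [1.0, -0.3, 0.2]
finger_gap: -0.1
```

```bash
python3 m.py; python3 - <<'E'
from h import *
for n in("scene","side"):
    z=np.load(f"{n}0.npz",allow_pickle=True);p,d=camera(n)
    df=(np.abs(p.astype(int)-z['p']).max(2)>50).astype(np.uint8);df=cv2.morphologyEx(df,cv2.MORPH_OPEN,np.ones((3,3)))
    N,L,S,C=cv2.connectedComponentsWithStats(df);print(n,[(S[k].tolist()) for k in range(1,N) if S[k,4]>25])
print(observe()['wrist_force'],observe()['tool_pos'],observe()['time_s'])
E
```

```text
scene (265.7325439453125, 188.593017578125) 8.597278594970703 X [27. 50.] Y [-61. -32.] Zmax 173.46517969935246
side (246.2300567626953, 182.1993865966797) 9.226333618164062 X [27. 55.] Y [-54. -26.] Zmax 171.173807533993
knob [559.4 347.4 145.2] miss 1.8 gb 45.3 -41.4 fore 0.347 0.318 side 0.319 0.29 len 139.4
scene [[0, 0, 205, 261, 13207], [132, 0, 11, 9, 76], [264, 0, 248, 99, 10534], [253, 26, 24, 36, 368], [228, 31, 18, 31, 260], [205, 78, 11, 13, 101], [233, 79, 10, 18, 136], [245, 85, 8, 8, 44], [393, 86, 61, 42, 1289], [77, 105, 69, 29, 1060], [237, 111, 11, 9, 76], [71, 113, 16, 10, 82], [231, 122, 11, 4, 35], [234, 128, 10, 9, 72], [93, 132, 20, 14, 136], [126, 133, 13, 15, 126], [223, 136, 8, 5, 27], [412, 139, 25, 23, 325], [237, 141, 12, 9, 64], [64, 142, 57, 86, 1665], [220, 151, 33, 50, 954], [392, 166, 29, 11, 115], [101, 178, 26, 25, 213], [259, 191, 9, 9, 60], [17, 192, 96, 162, 6956], [225, 195, 7, 9, 39], [395, 195, 8, 7, 30], [367, 231, 13, 15, 141], [0, 301, 8, 44, 216], [0, 342, 24, 27, 223], [0, 350, 27, 34, 351], [10, 361, 29, 23, 431]]
side [[263, 1, 20, 31, 198], [367, 0, 8, 5, 35], [404, 0, 108, 57, 3427], [255, 12, 11, 7, 55], [262, 37, 10, 18, 129], [352, 43, 51, 68, 1864], [303, 46, 20, 15, 165], [316, 64, 16, 21, 189], [272, 68, 27, 24, 239], [272, 103, 28, 16, 247], [267, 128, 51, 78, 2347], [494, 152, 18, 81, 716], [242, 181, 11, 15, 127], [253, 211, 16, 10, 88], [448, 231, 64, 153, 3816], [490, 319, 22, 32, 262]]
[ 0.37848429 -0.45359106 -0.32059528] [432.14919853 309.1478184  159.43765234] 14.8667
```

The knob is home (fore ≈0.32–0.35, side ≈0.30–0.32). The only image differences are at the arm, the knob and where the gripper used to be. Handing in.

```bash
python3 -c "from plant import finish_job;print(finish_job())"
```

```text
the job is handed in; nothing more can be done
None
```

The gearbox is in feed three: the lever is fully home in the far right slot, the one tagged with three studs. I pushed the knob with the shut fingertips only. It went forward out of the parking slot to the channel wall, right to the end of the channel, then forward to the slot end, entering no other tagged slot. The job was handed in at about 15 s.

**Last checks**
- **Slot end:** a confirming push met a firm stop at about 27 N, under the knob's 40 N limit, with about 1 mm of travel.
- **Tilt:** two-view measurement put the lever at about 0.32–0.35 rad fore and 0.29–0.32 rad to the right. It measured the knob about 139 mm from the pivot instead of 145 mm, so these tilts carry a few percent of error.
- **Surroundings:** I compared the first and last images numerically. The larger changes lay where the arm, the gripper or the knob had been; one small patch overlaps the tin, where the gripper stood in front of it at the start. The fingers were clear with no force on the wrist.

**One disagreement:** the real fingertips sat about 37 mm higher than the reported tool position. My first push therefore passed just above the knob without touching it. I measured the difference from camera depth and allowed for it in every later push.

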